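Bring the marked well under the temperature probe

TASK

Take the temperature reading in the red-rimmed well: flip the stop leaf on the fence up out of the way, slide the plate carrier (do not lift it) back against the fence and along it until the red-rimmed well sits squarely under the raised probe, then press the probe's blue pad fully down so the probe stands in that well, and leave it there. Bring the probe down nowhere else, and leave the tube rack, the orange-capped bottle and the timer where they stand.

Things in the scene. Friction and masses are not known exactly. Their poses are not given: they have to be found in the camera images.
- fence (a point): Foot of the fence's front face, half-way along it, on top of the probe stand's dark grey base plate (225 x 360 mm, top 12 mm above the bench, fixed). The fence is a straight aluminium bar 350 mm long, 28 mm high above the base, 12 mm thick. Axes: x square to the fence, into it, away from the robot; y along it to the left; z up. The probe's axis is at x = -38 mm, y = 0.
- carrier_grip (a point): Point on the black upright finger grip of the plate carrier: a fin 42 mm long (x), 12 mm thick (y), rising from 6 to 60 mm above the carrier's underside; the point is central, 38 mm above the underside. Axes: x towards the carrier's back edge, y to its left, z up. The grip stands on a tongue 64 mm wide; the gap from the fin to the plate behind it is 16 mm.
- carrier_back (a point): Middle of the carrier's back edge at its underside, 128 mm behind the grip point. The carrier is a loose aluminium tray, 0.3 to 0.6 kg, 96 mm deep, 136 mm wide, with a white 24-well plate fixed in it (128 x 86 mm, top 34 mm above the underside). It lies on the base right of the stop, at first 8 to 22 mm off the fence and turned up to 0.07 rad.
- mark (a point): Centre of the mouth of the red-rimmed well, at the plate's top. The well is 16.3 mm square, 24 mm deep, with 3 mm walls. In the carrier's axes it lies 89.7 mm behind the grip point, 48.3 mm to its right and 4 mm below it. With the back edge against the fence it is in line with the probe from front to back.
- probe_tip (a point): Lower end of the temperature probe, a plumb steel rod 9 mm thick, rounded at the tip, on an arm from a 16 mm column behind the fence (column 66 mm behind the probe, its top 160 mm above the bench). Raised, the tip is 70 mm above the bench, 24 mm above the plate; fully down 30 mm above the bench, 16 mm deep in a well.
- probe_pad (a point): Centre of the top of the probe's round blue press pad, 34 mm across, straight above the tip; 168 mm above the bench when raised, 128 mm when down. About 3 N pushes it down against a friction clutch, a little more when fast; it stays where it is left. 12 N or more tells the end stop.
- probe (a joint): Travel of the probe in m: 0 raised (at first), 0.040 fully down at its end stop.
- stop_ball (a point): Centre of the black ball knob, 20 mm across, of the flip stop: an aluminium leaf 13 mm wide (along the fence), hinged on the fence's top. Lowered, the leaf reaches 36 mm in front of the fence near the base and bars the carrier's way to the left. The ball is then 50 mm in front of the hinge and 20 mm above it.
- stop_hinge (a point): Middle of the stop's hinge pin, 50 mm above the bench, 6 mm behind the fence's front face, 105 mm to the left of the fence's middle. Axes as the fence's; the hinge turns about y. The ball runs on an arc of 53.9 mm radius from the front, up, and over to the back.
- stop (a joint): Angle of the stop leaf in rad: 0 lowered (at first), 1.57 the leaf points straight up, 1.85 leaning back at its end stop. A stiff hinge (about 0.03 N m); it stays where it is left.
- tube_rack: Bystander: blue rack with capped tubes, 62 x 105 x 42 mm, on the bench to the right of the stand. Origin at the centre of its underside.
- orange_bottle: Bystander: white bottle with an orange cap, 69 mm across, 150 mm tall, on the bench to the right of the stand. Origin at the centre of its underside.
- timer: Bystander: flat white timer, 72 x 62 x 18 mm, on the bench to the left of the stand. Origin at the centre of its underside. Beyond it (from x = 0.5 m, left of y = 0.33 m) stands a tall grey incubator: keep the arm clear of it.

How it is judged (in metres and radians):
On the way, in this order (a step that is already met when the one before it is completed fails the run):
1. the stop leaf is flipped up, clear of the carrier (value of joint stop above 1.2 rad), for 0.2 s.
2. the red-rimmed well is under the probe, which is still raised (horizontal distance between mark and probe_tip below 0.004 m and value of joint probe below 0.01 m), for 0.2 s.
At the end, for the whole second after the job is handed in: The probe is down (over 36 of its 40 mm) in the red-rimmed well, within 4 mm of the well's centre; the carrier lies flat, its back edge within 4 mm of the fence and turned less than 0.06 rad; the stop leaf is still up (over 1.2 rad) (value of joint probe above 0.036 m and horizontal distance between mark and probe_tip below 0.004 m and x of carrier_back in the frame of fence above -0.004 m and angle between the x axis of carrier_grip and the x axis of fence, either way round below 0.06 rad and angle between carrier_grip's own z axis and vertical below 0.05 rad and value of joint stop above 1.2 rad); the robot touches nothing.
It fails at once if the carrier is lifted more than 15 mm off the base (height (world z) of carrier_grip above 0.065 m).
It fails at once if the probe is brought down by more than 15 mm while it is over 7 mm off the centre of the red-rimmed well (value of joint probe above 0.015 m and horizontal distance between mark and probe_tip above 0.007 m).
It fails at once if the tube rack is moved more than 30 mm (distance of tube_rack from where it was at the start of the episode above 0.03 m).
It fails at once if the orange-capped bottle is moved more than 30 mm (distance of orange_bottle from where it was at the start of the episode above 0.03 m).
It fails at once if the timer is moved more than 30 mm (distance of timer from where it was at the start of the episode above 0.03 m).
It also fails if it takes over 61 s, if anything falls off the work surface, if the arm or the gripper's body presses on something with over 40 N, if the wrist force passes 120 N, or if a joint passes its speed limit or range.

ROBOT

A 7-joint arm with a two-finger parallel gripper is mounted at the origin on a cart in front of the work surface, level with it; the furniture and walls round the work are solid. World frame = base frame: x ahead of the robot, y to its left, z up, the work surface at z = 0. Lengths are in mm, angles in rad, forces in N, time in s.
With the tool pointing down it reaches from about 400 to 875 mm from the base axis. Payload 4.4 kg.
Tool frame: the origin (TCP) lies on the centre line of the jaws, within the pads' length; the fingertips stand 19 mm ahead of it and the grasp point (between the pads) is the TCP; z points along the fingers, y is the line along which they close (so a half turn about z gives the same grasp; the last joint's range is limited). The gripper opens to 85 mm and grips with 20 to 120 N. Pads are 22 mm wide; open, the fingers measure 114 mm over their backs; the gripper's body (76 mm by 85 mm) begins 54 mm behind the grasp point. The pads swing forward as they close: fully open they stand 13 mm farther back than shut.
Start: joints at [1.28, 0.628, 0.038, 1.517, -0.027, 0.996, -0.02], TCP at [144.919, -633.653, 250.313] pointing down, gripper open.
Joint ranges: [-3.06, 3.06], [-0.37, 2.12], [-1.25, 1.32], [0.18, 2.47], [-1.1, 4.24], [0.23, 1.98], [-2.94, 2.94]. Speed limits (rad/s): [2.57, 2.57, 3.14, 3.14, 3.14, 3.14, 3.14].

INTERFACE

Orientations are given as [roll, pitch, yaw] about the fixed x, y, z axes, in that order (R = Rz(yaw) Ry(pitch) Rx(roll)).
In Python, from cell import ctrl, viewer, silhouettes gives the robot as it stands.
- The arm moves only by the shell command python3 -m creep 'ROWS'. ROWS is JSON, a list of rows, each an object with "jaw": the gripper command: -1 is shut, 1 is fully open, values between are in proportion; "xyz": the shift along the tool's x, y, z in mm, a list of three; "angular": the turn, a rotation vector about the tool's x, y, z in rad, a list of three. In form: [{"jaw": jaw, "xyz": [tx, ty, tz], "angular": [rx, ry, rz]}, ...]. A call has 1 to 12 rows; each row is the pose to reach, as a shift and turn from the pose commanded when the call began, along the tool's axes at that moment; what a row does not reach only later rows make up. A row lasts 1/8 s, in which the tool goes at most 62.5 mm and 10.7 degrees, less where a joint would pass 70% of its speed; a pose out of reach is approached as far as the arm can. A call with a gripper value outside its range is refused whole. The fingers move at their own pace and stop on an object; the grip force is fixed at half the most. Time passes only in rows, so rows that repeat a pose let the fingers close. It gives the time, the measured TCP pose, the force, the opening and the grip force at its end, in the units of the state.
- ctrl.read_state(): the state, without advancing time (a new reading comes with each control period).
- viewer.get_image(name): name is "scene" or "top" or "wrist"; returns (picture, depth): 384x512x3 uint8, red, green, blue; 384x512 float32, mm along the optical axis (not along the pixel's ray), 0 where there is no reading.
- viewer.camera_model(name): a dict with "fx", "fy", "cx", "cy" (pixels), "dist" ([k1, k2, p1, p2, k3] as OpenCV has them; the pictures are not rectified), "T" (4x4, takes a point from camera to world coordinates). Camera axes: x right, y down, z forward; pixel columns grow to the right and rows downward; lengths in mm; the calibration is good to about 2 mm. A picture is of the moment at which its call begins: read the wrist's pose just before it. camera_model takes no time and is no camera call; for the wrist camera it gives the pose at the moment of the call.
- ctrl.finish_job(): hands the job in; it is judged then, once.
Trained networks look in the newest picture that a camera, given by its name, has taken for a name from the list of things; names that differ only in an ending like _2 or _b are one class to them, and where a whole thing is asked for, a point or a joint stands for the part that bears it (a point fixed in the world has none). Each returns a list of dicts, best first, with "score" (0 to 1); they miss things now and then, are a little off and sometimes report something else, mostly with a low value. They report only what shows in the picture. A call takes as long as a camera call.
- silhouettes(camera, target): "pixels" (384x512 bool, what is visible of it) and "xy" ([column, row] in pixels, amid what is visible of it).
The state is a dict: "clock": time; "qpos": joint angles; "qd": joint speeds; "tau": joint torques, N m; "eef_pos": TCP position; "tool_rot": TCP orientation; "force": force on the tool from outside, world axes, zero at the start; "torque": the same for the moment, N m; "width": finger opening in mm; "gripper_force": force on a finger pad.
Only numpy, scipy, OpenCV 4.12 (cv2) and the standard library are available. Lean on these libraries where they do the work, as an engineer would, in place of code of your own. Each camera call takes 0.05 s, during which the arm holds its last target. There are 200 camera calls.

## Working session

There is one attempt and no reset: what is moved stays moved. The work goes in short steps, Python scripts to look and compute and a shell command to move; the robot and the scene stay as the last step left them, time stands still between calls to the robot, and variables do not carry over. Pictures are saved under pics/ and viewed, at most 10 in all, crops included, and the job is handed in when it is done.

```bash
mkdir -p pics; ls
cat > h.py <<'E'
import numpy as np, cv2
from cell import ctrl, viewer, silhouettes
from scipy.spatial.transform import Rotation as Ro
def ray(m,uv):
    K=np.array([[m['fx'],0,m['cx']],[0,m['fy'],m['cy']],[0,0,1]])
    p=cv2.undistortPoints(np.array(uv,float).reshape(-1,1,2),K,np.array(m['dist']))[:,0]
    return np.c_[p,np.ones(len(p))]
def at_z(m,uv,z):
    T=np.array(m['T']); d=ray(m,uv)@T[:3,:3].T; o=T[:3,3]
    return o+d*((z-o[2])/d[:,2])[:,None]
def pts(m,uv,dep):
    T=np.array(m['T']); return (ray(m,uv)*np.array(dep)[:,None])@T[:3,:3].T+T[:3,3]
def cloud(m,pix,depth):
    v,u=np.nonzero(pix&(depth>0)); return pts(m,np.c_[u,v],depth[v,u])
def proj(m,P):
    T=np.linalg.inv(np.array(m['T'])); K=np.array([[m['fx'],0,m['cx']],[0,m['fy'],m['cy']],[0,0,1]])
    return cv2.projectPoints(np.array(P,float).reshape(-1,3),cv2.Rodrigues(T[:3,:3])[0],T[:3,3],K,np.array(m['dist']))[0][:,0]
def tool(dw,s=None):
    s=s or ctrl.read_state(); return Ro.from_euler('xyz',s['tool_rot']).inv().apply(dw)
E
python3 - <<'E'
from h import *
s=ctrl.read_state(); print(s)
ims=[]
for c in ['scene','top']:
    im,d=viewer.get_image(c); m=viewer.camera_model(c); ims.append(im)
    print(c,np.array(m['T'])[:3,3])
    for n in ['carrier_grip','mark','probe_pad','stop_ball','tube_rack','orange_bottle','timer']:
        for r in silhouettes(c,n)[:2]:
            P=cloud(m,r['pixels'],d); print(n,round(r['score'],2),np.round(r['xy']),r['pixels'].sum(),np.round(np.median(P,0)) if len(P) else None, np.round(P.max(0)) if len(P) else None)
    cv2.imwrite(f'pics/{c}0.png',im[:,:,::-1])
E
```

```text
pics
{'clock': 0.0, 'qpos': array([ 1.28020059,  0.62939597,  0.03841857,  1.51840491, -0.02697421,
        0.9962919 , -0.01997341]), 'qd': array([-0.00108755,  0.00076634, -0.00199706, -0.00078007, -0.00144865,
        0.00022405,  0.00019136]), 'tau': array([ 5.86218903e-04, -5.63391852e+01,  1.22604668e+00, -1.93438947e+01,
        1.07987429e-02,  1.06688321e-02, -1.60874697e-05]), 'eef_pos': array([ 144.7870245 , -633.0420099 ,  249.34453391]), 'tool_rot': array([-3.13961035e+00,  3.74108370e-05,  2.24854474e-01]), 'force': array([ 0.64830146, -0.29116299, -1.25961193]), 'torque': array([-0.03450809, -0.03674324, -0.03101904]), 'gripper_force': 0.0, 'width': 85.16962008322587}
scene [ 495.42059447  673.65622122 1306.57225467]
carrier_grip 0.86 [249. 190.] 1065 [ 519. -160.   31.] [592. -61. 168.]
mark 0.73 [250. 188.] 1024 [ 517. -162.   31.] [588. -91.  75.]
probe_pad 0.53 [225. 197.] 333 [590. -61. 151.] [659. -45. 171.]
tube_rack 0.57 [266. 128.] 373 [ 438. -461.   30.] [ 470. -416.   46.]
tube_rack 0.54 [237. 227.] 4362 [542. -16.  10.] [653. 114. 171.]
orange_bottle 0.71 [221. 128.] 509 [ 620. -399.   89.] [ 655. -380.  153.]
timer 0.59 [285. 294.] 424 [400. 243.  13.] [438. 273.  24.]
top [ 440.75553205 -120.11809579 1170.05588201]
carrier_grip 0.78 [267. 181.] 1859 [ 529. -165.   24.] [594. -98.  76.]
mark 0.95 [269. 176.] 1886 [ 529. -165.   24.] [594. -98.  76.]
mark 0.31 [200. 161.] 127 [576.  36.  58.] [609.  46.  82.]
probe_pad 0.87 [232. 148.] 342 [595. -69. 159.] [661. -49. 171.]
tube_rack 0.7 [368. 205.] 770 [ 439. -473.   33.] [ 476. -419.   46.]
orange_bottle 0.86 [356. 145.] 669 [ 615. -407.  105.] [ 657. -386.  154.]
timer 0.91 [132. 219.] 500 [405. 235.  15.] [441. 270.  22.]
```

Run:
```python
import cv2
a=cv2.imread('pics/top0.png')[80:290,110:390]
cv2.imwrite('pics/t1.png',cv2.resize(a,(800,600),interpolation=cv2.INTER_CUBIC))
```

```text
(no output)
```

View pics/t1.png

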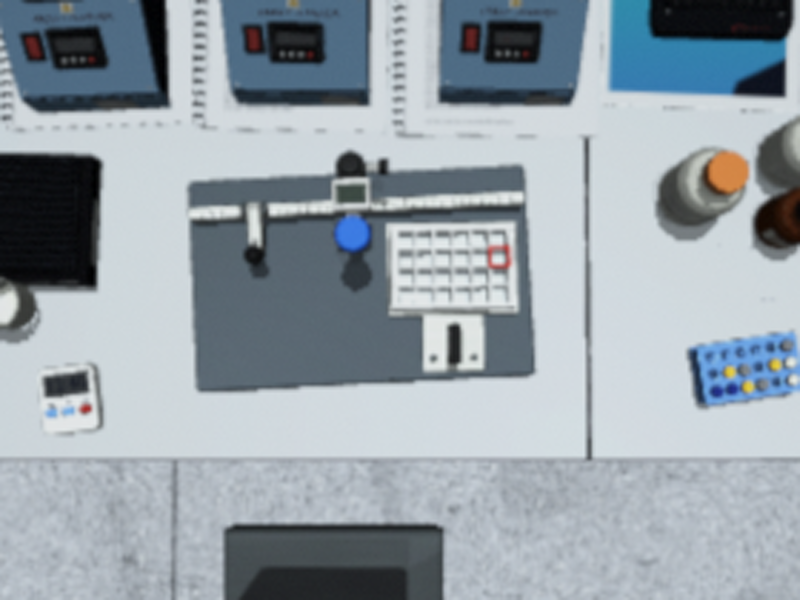

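Run:
```python
from h import *
m=viewer.camera_model('top')
C=lambda x,y:[110+x/2.857,80+y/2.857]
f=lambda x,y,z:at_z(m,[C(x,y)],z)[0]
L=f(190,219,40);R=f(523,205,40)
print('fence',L.round(),R.round(),'yaw',np.arctan2(-(L-R)[0],(L-R)[1]),np.linalg.norm(L-R))
for n,a in dict(FL=(197,390,12),FR=(533,374,12),BL=(190,182,12),BR=(523,166,12),ball=(254,254,70),pad=(352,233,168),red=(499,257,46),griptop=(455,326,72),gripbot=(455,362,72),pBL=(389,226,46),pBR=(514,223,46),pFL=(392,308,46),pFR=(517,304,46)).items(): print(n,f(*a).round(1))
im,d=viewer.get_image('top')
r=silhouettes('top','probe_pad')[0]['pixels']
hsv=cv2.cvtColor(im,cv2.COLOR_RGB2HSV)
def cen(mask,z,n):
    v,u=np.nonzero(mask); print(n,len(u),at_z(m,[[u.mean(),v.mean()]],z)[0].round(1))
    return
box=np.zeros(im.shape[:2],bool);box[130:260,170:310]=1
cen(box&(hsv[...,0]>100)&(hsv[...,0]<125)&(hsv[...,1]>150)&(hsv[...,2]>120),168,'pad')
cen(box&((hsv[...,0]<8)|(hsv[...,0]>172))&(hsv[...,1]>120),46,'red')
b=np.zeros_like(box);b[190:213,262:277]=1; cen(b&(im.max(2)<60),66,'grip')
b=np.zeros_like(box);b[162:172,192:205]=1; cen(b&(im.max(2)<45),70,'ball')
```

```text
fence [590. 105.  40.] [ 606. -241.   40.] yaw 0.04477016685678641 346.19542360194373
FL [412.4 101.2  12. ]
FR [ 429.8 -253.7   12. ]
BL [633.4 111.2  12. ]
BR [ 651.6 -243.9   12. ]
ball [550.8  34.2  70. ]
pad [560.6 -69.5 168. ]
red [ 550.6 -215.1   46. ]
griptop [ 478.4 -168.5   72. ]
gripbot [ 442.3 -168.5   72. ]
pBL [ 582.5 -101.5   46. ]
pBR [ 586.  -230.7   46. ]
pFL [ 497.7 -104.8   46. ]
pFR [ 502.1 -233.5   46. ]
pad 125 [561.1 -68.8 168. ]
red 6 [ 556.4 -216.1   46. ]
grip 39 [ 460.8 -167.6   66. ]
ball 28 [550.5  34.9  70. ]
```

```bash
R='{"jaw":0,"xyz":[544,-560,50],"angular":[0,0,0.178]}'; python3 -m creep '[{"jaw":0,"xyz":[60,-62,6],"angular":[0,0,0.178]},{"jaw":0,"xyz":[544,-560,50],"angular":[0,0,0.178]},{"jaw":0,"xyz":[544,-560,50],"angular":[0,0,0.178]},{"jaw":0,"xyz":[544,-560,50],"angular":[0,0,0.178]},{"jaw":0,"xyz":[544,-560,50],"angular":[0,0,0.178]},{"jaw":0,"xyz":[544,-560,50],"angular":[0,0,0.178]},{"jaw":0,"xyz":[544,-560,50],"angular":[0,0,0.178]},{"jaw":0,"xyz":[544,-560,50],"angular":[0,0,0.178]},{"jaw":0,"xyz":[544,-560,50],"angular":[0,0,0.178]},{"jaw":0,"xyz":[544,-560,50],"angular":[0,0,0.178]},{"jaw":0,"xyz":[544,-560,50],"angular":[0,0,0.178]},{"jaw":0,"xyz":[544,-560,50],"angular":[0,0,0.178]}]'
```

```text
clock: 2.4
eef_pos: [534.8, 7.7, 202.6]
tool_rot: [3.141, -0.001, 0.047]
force: [1.3, -0.4, 0.6]
width: 43.0
gripper_force: 0.0
```

```bash
cat > look.py <<'E'
from h import *
import sys
s=ctrl.read_state(); m=viewer.camera_model('wrist'); im,d=viewer.get_image('wrist')
np.savez('last.npz',im=im,d=d,**{k:np.array(v) for k,v in m.items()})
cv2.imwrite(sys.argv[1],im[:,:,::-1]); print(s['eef_pos'].round(1),s['tool_rot'].round(3))
E
python3 look.py pics/w1.png
```

```text
[534.8   7.7 202.6] [ 3.141e+00 -1.000e-03  4.700e-02]
```

View pics/w1.png

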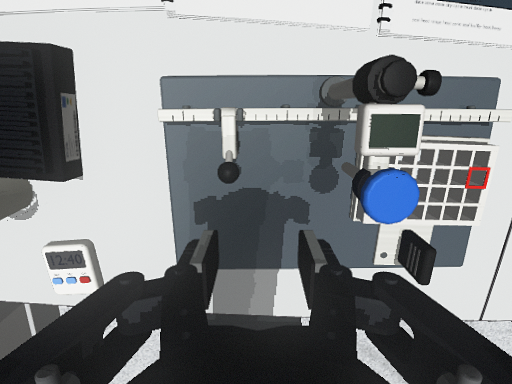

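```bash
cat > meas.py <<'E'
from h import *
z=np.load('last.npz'); m={k:(z[k] if z[k].ndim else float(z[k])) for k in z.files}; im=z['im']
hsv=cv2.cvtColor(im,cv2.COLOR_RGB2HSV)
H,S,V=hsv[...,0],hsv[...,1],hsv[...,2]
def cen(mask,zz,n):
    nl,lab,st,c=cv2.connectedComponentsWithStats(mask.astype(np.uint8)); 
    if nl<2: print(n,'none');return
    i=1+st[1:,4].argmax(); print(n,st[i],at_z(m,[st[i,:2]+(st[i,2:4]-1)/2],zz)[0].round(1),'cen',at_z(m,[c[i]],zz)[0].round(1));
E
python3 - <<'E'
from meas import *
cen((H>100)&(H<125)&(S>170)&(V>120),168,'pad')
R=((H<8)|(H>172))&(S>150)&(V>120); R[:,:300]=0; cen(R,46,'red')
b=np.zeros(R.shape,bool); b[160:185,215:243]=1; cen(b&(im.max(2)<65),70,'ball')
p=lambda u,v,z:at_z(m,[[u,v]],z)[0].round(1)
print('fence front top',p(162,121,40),p(500,121,40),'base back',p(162,78,12),p(499,78,12))
E
```

```text
pad [ 363  170   56   54 2318] [560.  -67.3 168. ] cen [560.  -67.4 168. ]
red [465 167  25  22 213] [ 549.  -214.6   46. ] cen [ 548.8 -214.4   46. ]
ball [218 162  23  22 387] [547.5  34.3  70. ] cen [547.9  34.9  70. ]
fence front top [588.6 102.6  40. ] [ 605.8 -228.9   40. ] base back [630. 110.  12.] [ 649.3 -239.9   12. ]
```

```bash
python3 -m creep '[{"jaw":0,"xyz":[0,0,0],"angular":[0,0,0]},{"jaw":0,"xyz":[0,0,0],"angular":[0,0,0]}]'
```

```text
clock: 2.7
eef_pos: [533.1, 4.7, 202.4]
tool_rot: [3.141, 0.001, 0.045]
force: [-0.4, -0.1, -0.2]
width: 42.9
gripper_force: 0.0
```

```bash
python3 -m creep '[{"jaw":0,"xyz":[17,-29,40],"angular":[0,0,0]},{"jaw":0,"xyz":[17,-29,80],"angular":[0,0,0]},{"jaw":0,"xyz":[17,-29,115],"angular":[0,0,0]},{"jaw":0,"xyz":[17,-29,130],"angular":[0,0,0]},{"jaw":0,"xyz":[17,-29,130],"angular":[0,0,0]},{"jaw":0,"xyz":[17,-29,130],"angular":[0,0,0]}]'; python3 look.py pics/w2.png
```

```text
clock: 3.45
eef_pos: [550.2, 35.2, 73.7]
tool_rot: [3.142, -0.002, 0.046]
force: [1.0, -0.1, 0.2]
width: 42.8
gripper_force: 0.0
[550.2  35.2  73.7] [ 3.142e+00 -2.000e-03  4.600e-02]
```

View pics/w2.png

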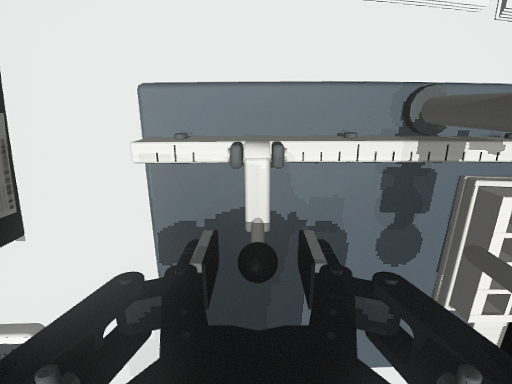

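```bash
python3 -m creep '[{"jaw":0,"xyz":[-1,0,2],"angular":[0,0,0]},{"jaw":-0.65,"xyz":[-1,0,3],"angular":[0,0,0]},{"jaw":-0.65,"xyz":[-1,0,3],"angular":[0,0,0]},{"jaw":-0.65,"xyz":[-1,0,3],"angular":[0,0,0]},{"jaw":-0.65,"xyz":[-1,0,3],"angular":[0,0,0]}]'
```

```text
clock: 4.12
eef_pos: [548.3, 35.5, 69.7]
tool_rot: [3.141, -0.0, 0.047]
force: [-1.6, -1.2, 5.2]
width: 16.8
gripper_force: 58.4
```

```bash
python3 -m creep '[{"jaw":-0.65,"xyz":[4.9,0,-9.5],"angular":[0,0,0]},{"jaw":-0.65,"xyz":[11.7,0,-17.9],"angular":[0,0,0]},{"jaw":-0.65,"xyz":[20,0,-24.8],"angular":[0,0,0]},{"jaw":-0.65,"xyz":[29.5,0,-29.8],"angular":[0,0,0]},{"jaw":-0.65,"xyz":[39.8,0,-32.9],"angular":[0,0,0]},{"jaw":-0.65,"xyz":[50.5,0,-33.9],"angular":[0,0,0]},{"jaw":-0.65,"xyz":[61.2,0,-32.7],"angular":[0,0,0]},{"jaw":-0.65,"xyz":[68.5,0,-30.5],"angular":[0,0,0]},{"jaw":-0.65,"xyz":[68.5,0,-30.5],"angular":[0,0,0]}]'; python3 look.py pics/w3.png
```

```text
clock: 5.25
eef_pos: [617.2, 39.0, 99.8]
tool_rot: [-3.141, -0.0, 0.047]
force: [0.1, 0.2, 1.3]
width: 15.2
gripper_force: 0.0
[617.2  39.   99.8] [-3.141 -0.     0.047]
```

View pics/w3.png

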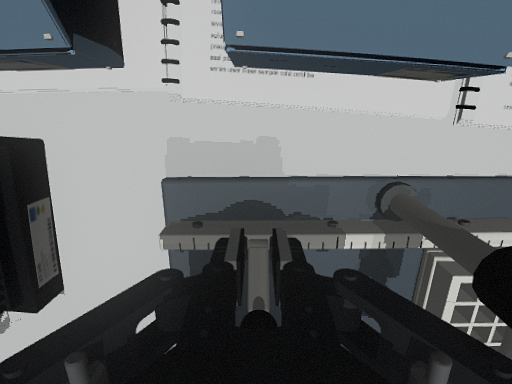

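Run:
```python
from meas import *
d=np.load('last.npz')['d']
for u,v in [(258,320),(258,312),(258,318),(258,290),(258,270),(258,250)]: print(u,v,d[v,u],pts(m,[[u,v]],[d[v,u]]).round(0))
```

```text
258 320 144.5723 [[585.  37. 102.]]
258 312 148.04094 [[587.  38.  98.]]
258 318 144.58937 [[586.  38. 101.]]
258 290 170.99673 [[584.  37.  75.]]
258 270 176.10703 [[592.  38.  67.]]
258 250 182.54573 [[601.  38.  58.]]
```

```bash
python3 -m creep '[{"jaw":-0.65,"xyz":[0,0,-45],"angular":[0,0,0]},{"jaw":-1,"xyz":[-5,0,-70],"angular":[0,0,0]},{"jaw":-1,"xyz":[-50,0,-70],"angular":[0,0,0]},{"jaw":-1,"xyz":[-72,0,-60],"angular":[0,0,0]},{"jaw":-1,"xyz":[-72,0,-15],"angular":[0,0,0]},{"jaw":-1,"xyz":[-72,0,0],"angular":[0,0,0]},{"jaw":-1,"xyz":[-72,0,0],"angular":[0,0,0]},{"jaw":-1,"xyz":[-60,0,0],"angular":[0,0,0]},{"jaw":-1,"xyz":[-48,0,-2],"angular":[0,0,0]},{"jaw":-1,"xyz":[-36,0,-4],"angular":[0,0,0]},{"jaw":-1,"xyz":[-26,0,-4],"angular":[0,0,0]},{"jaw":-1,"xyz":[-18,0,-4],"angular":[0,0,0]}]'; python3 -m creep '[{"jaw":-1,"xyz":[2,0,0],"angular":[0,0,0]},{"jaw":-1,"xyz":[0,0,0],"angular":[0,0,0]},{"jaw":-1,"xyz":[-60,0,-40],"angular":[0,0,0]},{"jaw":0,"xyz":[-90,80,-90],"angular":[0,0,0]},{"jaw":0,"xyz":[-110,110,-90],"angular":[0,0,0]},{"jaw":0,"xyz":[-110,110,-90],"angular":[0,0,0]}]'; python3 look.py pics/w4.png
```

```text
clock: 6.8
eef_pos: [603.4, 38.3, 112.7]
tool_rot: [-3.141, -0.01, 0.046]
force: [-6.0, 0.0, 29.0]
width: -0.2
gripper_force: 12.6
clock: 7.55
eef_pos: [494.2, -81.7, 196.6]
tool_rot: [3.139, -0.004, 0.04]
force: [0.2, 0.4, 0.3]
width: 42.5
gripper_force: 0.0
[494.2 -81.7 196.6] [ 3.139 -0.004  0.04 ]
```

View pics/w4.png

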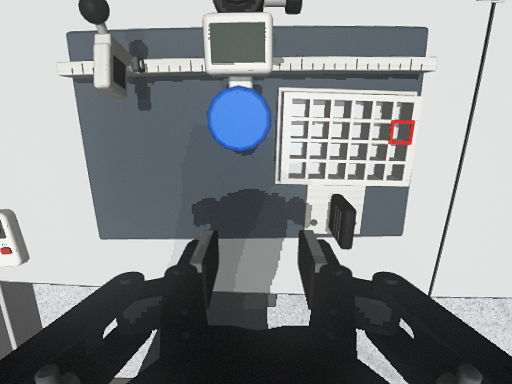

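Run:
```python
from meas import *
d=np.load('last.npz')['d']
for u,v in [(94,10),(96,14),(102,40),(112,80)]: print(u,v,pts(m,[[u,v]],[d[v,u]]).round(0))
cen((H>100)&(H<125)&(S>170)&(V>120),168,'pad')
R=((H<8)|(H>172))&(S>150)&(V>120); R[:,:300]=0; cen(R,46,'red')
b=np.zeros(R.shape,bool); b[185:252,322:358]=1; cen(b&(im.max(2)<50),60,'grip')
p=lambda u,v,z:at_z(m,[[u,v]],z)[0].round(1)
print('fence',p(60,76,40),p(436,70,40)); print('plate BL BR FL FR',p(284,92,46),p(417,96,46),p(280,181,46),p(409,186,46))
P=cloud(m,b&(im.max(2)<50),d); P=P[P[:,2]>64]; print('grip top pts',len(P),P.min(0).round(),P.max(0).round(),P.mean(0).round(1))
```

```text
94 10 [[626.  35. 102.]]
96 14 [[624.  34. 100.]]
102 40 [[609.  38.  88.]]
112 80 [[581.  30.  92.]]
pad [ 208   86   62   66 1606] [558.9 -69.3 168. ] cen [556.1 -68.  168. ]
red [389 120  26  25 256] [ 548.9 -215.1   46. ] cen [ 549.3 -214.8   46. ]
grip [329 194  27  55 569] [ 463.1 -164.6   60. ] cen [ 467.9 -162.7   60. ]
fence [587.4 104.   40. ] [ 606.1 -241.3   40. ]
plate BL BR FL FR [ 579.4 -102.3   46. ] [ 581.9 -224.2   46. ] [ 497.  -103.6   46. ] [ 497.  -231.8   46. ]
grip top pts 323 [ 439. -173.   64.] [ 502. -112.  199.] [ 471.5 -152.2  101.2]
```

```bash
python3 -m creep '[{"jaw":0,"xyz":[-20,45,10],"angular":[0,0,0.015]},{"jaw":0,"xyz":[-37,85,30],"angular":[0,0,0.015]},{"jaw":0,"xyz":[-37,85,65],"angular":[0,0,0.015]},{"jaw":0,"xyz":[-37,85,90],"angular":[0,0,0.015]},{"jaw":0,"xyz":[-37,85,90],"angular":[0,0,0.015]}]'; python3 look.py pics/w5.png
```

```text
clock: 8.22
eef_pos: [461.4, -162.3, 102.4]
tool_rot: [-3.14, 0.002, 0.033]
force: [-0.3, 0.3, 0.2]
width: 42.4
gripper_force: 0.0
[ 461.4 -162.3  102.4] [-3.14e+00  2.00e-03  3.30e-02]
```

View pics/w5.png

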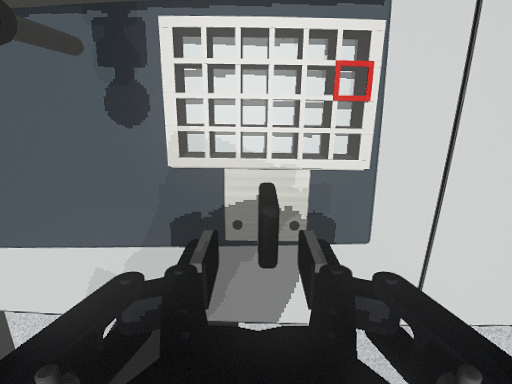

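```bash
python3 -m creep '[{"jaw":0,"xyz":[0,4,15],"angular":[0,0,0]},{"jaw":0,"xyz":[0,4,40],"angular":[0,0,0]},{"jaw":0,"xyz":[0,4,51],"angular":[0,0,0]},{"jaw":0,"xyz":[0,4,51],"angular":[0,0,0]},{"jaw":-1,"xyz":[0,4,51],"angular":[0,0,0]},{"jaw":-1,"xyz":[0,4,51],"angular":[0,0,0]},{"jaw":-1,"xyz":[0,4,51],"angular":[0,0,0]},{"jaw":-1,"xyz":[0,4,51],"angular":[0,0,0]}]'; python3 look.py pics/w6.png
python3 - <<'E'
from meas import *
R=((H<8)|(H>172))&(S>150)&(V>120); R[:,:200]=0; cen(R,46,'red')
E
```

```text
clock: 9.28
eef_pos: [461.7, -168.0, 53.7]
tool_rot: [3.141, -0.002, 0.032]
force: [-0.6, -0.7, 6.3]
width: 11.3
gripper_force: 59.6
[ 461.7 -168.    53.7] [ 3.141e+00 -2.000e-03  3.200e-02]
red [ 345   42   57   56 1330] [ 549.5 -214.    46. ] cen [ 549.7 -213.6   46. ]
```

```bash
python3 -m creep '[{"jaw":-1,"xyz":[3,0,0],"angular":[0,0,-0.01]},{"jaw":-1,"xyz":[7,0,0],"angular":[0,0,-0.018]},{"jaw":-1,"xyz":[11,0,0],"angular":[0,0,-0.018]},{"jaw":-1,"xyz":[14,0,0],"angular":[0,0,-0.018]},{"jaw":-1,"xyz":[15,0,0],"angular":[0,0,-0.018]}]'; python3 -m creep '[{"jaw":-1,"xyz":[1,0,0],"angular":[0,0,0]},{"jaw":-1,"xyz":[2,0,0],"angular":[0,0,0]},{"jaw":-1,"xyz":[2,0,0],"angular":[0,0,0]}]'
```

```text
clock: 9.95
eef_pos: [466.7, -168.0, 53.5]
tool_rot: [-3.139, 0.017, 0.046]
force: [-18.3, -2.8, 24.0]
width: 11.5
gripper_force: 62.4
clock: 10.32
eef_pos: [468.8, -167.8, 53.5]
tool_rot: [-3.139, 0.016, 0.046]
force: [-17.7, -2.4, 23.6]
width: 11.3
gripper_force: 62.3
```

```bash
python3 -m creep '[{"jaw":-1,"xyz":[0,0,-2],"angular":[0,0,0]},{"jaw":-1,"xyz":[0,0,-2],"angular":[0,0,0]}]';python3 look.py pics/w6.png
python3 - <<'E'
from meas import *
R=((H<8)|(H>172))&(S>150)&(V>120); R[:,:200]=0; cen(R,46,'red')
E
```

```text
clock: 10.58
eef_pos: [476.8, -167.2, 54.7]
tool_rot: [-3.141, 0.002, 0.05]
force: [-3.7, -1.5, -1.6]
width: 11.6
gripper_force: 58.8
[ 476.8 -167.2   54.7] [-3.141e+00  2.000e-03  5.000e-02]
red [ 345   41   58   57 1360] [ 565.7 -212.1   46. ] cen [ 566.  -211.6   46. ]
```

View pics/w6.png

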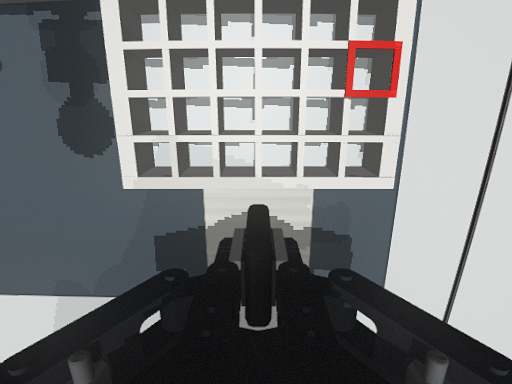

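```bash
python3 -m creep '[{"jaw":-1,"xyz":[2,0,0],"angular":[0,0,0]},{"jaw":-1,"xyz":[4,0,0],"angular":[0,0,0]},{"jaw":-1,"xyz":[4,0,0],"angular":[0,0,0]}]'
```

```text
clock: 11.0
eef_pos: [477.2, -167.0, 53.9]
tool_rot: [-3.14, 0.01, 0.049]
force: [-10.7, -3.0, 1.0]
width: 11.3
gripper_force: 59.2
```

```bash
python3 -m creep '[{"jaw":-1,"xyz":[-2,-6,0],"angular":[0,0,0]},{"jaw":-1,"xyz":[-2,-20,0],"angular":[0,0,0]},{"jaw":-1,"xyz":[-2,-36,0],"angular":[0,0,0]},{"jaw":-1,"xyz":[-2,-52,0],"angular":[0,0,0]},{"jaw":-1,"xyz":[-2,-68,0],"angular":[0,0,0]},{"jaw":-1,"xyz":[-2,-84,0],"angular":[0,0,0]},{"jaw":-1,"xyz":[-2,-100,0],"angular":[0,0,0]},{"jaw":-1,"xyz":[-2,-114,0],"angular":[0,0,0]},{"jaw":-1,"xyz":[-2,-126,0],"angular":[0,0,0]},{"jaw":-1,"xyz":[-2,-134,0],"angular":[0,0,0]},{"jaw":-1,"xyz":[-2,-136,0],"angular":[0,0,0]},{"jaw":-1,"xyz":[-2,-136,0],"angular":[0,0,0]}]';python3 look.py pics/w7.png
python3 - <<'E'
from meas import *
R=((H<8)|(H>172))&(S>150)&(V>120); R[:,:200]=0; cen(R,46,'red')
E
```

```text
clock: 12.5
eef_pos: [470.1, -31.2, 54.0]
tool_rot: [-3.141, 0.007, 0.05]
force: [-4.7, -2.6, -3.1]
width: 11.2
gripper_force: 59.8
[470.1 -31.2  54. ] [-3.141  0.007  0.05 ]
red [366  71  33  27 335] [553.  -80.2  46. ] cen [551.5 -82.4  46. ]
```

View pics/w7.png

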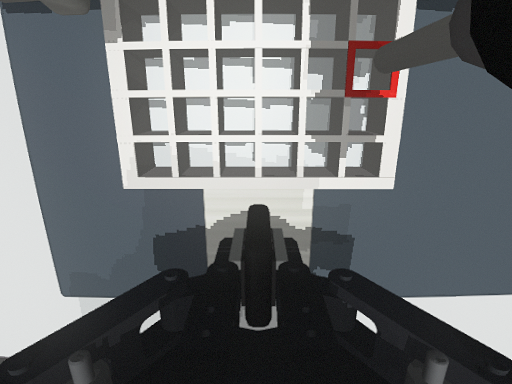

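Run:
```python
from meas import *
d=np.load('last.npz')['d']
print('mark',at_z(m,[[373.5,69]],46)[0].round(1))
v,u=np.mgrid[30:110,355:450]; u=u.ravel();v=v.ravel(); dd=d[v,u]
P=pts(m,np.c_[u,v],dd); k=(P[:,2]>64)&(P[:,2]<130)&(dd>0); P=P[k];u=u[k];v=v[k]
print(k.sum(),u.min(),v.min(),v.max())
for a,b in [(64,72),(72,80),(80,90),(90,100),(100,110),(110,130)]:
    q=P[(P[:,2]>=a)&(P[:,2]<b)]
    if len(q): print(a,b,len(q),q.mean(0).round(1),q.min(0).round(1),q.max(0).round(1))
print(np.array(m['T'])[:3,3].round())
w=lambda x,y,z:proj(m,[[x,y,z]])[0].round(1)
for z in (75,90,110): print(z,w(560,-68.8,z))
# rod edges per column
for c in range(372,440,8):
    vv=v[u==c]; print(c,vv.min() if len(vv) else None, vv.max() if len(vv) else None)
```

```text
mark [558.8 -75.6  46. ]
2355 374 30 73
72 80 216 [557.2 -65.8  77. ] [553.7 -69.2  72.5] [562.1 -64.1  80. ]
80 90 453 [557.2 -65.9  85.2] [553.8 -69.8  80. ] [562.4 -64.1  90. ]
90 100 650 [557.2 -65.8  95.4] [553.8 -70.   90. ] [562.3 -63.9  99.9]
100 110 793 [556.6 -65.9 105.1] [553.6 -70.1 100. ] [561.2 -63.8 110. ]
110 130 243 [556.5 -65.4 111.7] [553.8 -67.9 110. ] [558.8 -63.9 114.5]
[542. -28. 176.]
75 [387.6  53.3]
90 [410.7  44.3]
110 [458.1  26.1]
372 None None
380 49 72
388 44 72
396 39 70
404 36 68
412 33 66
420 30 64
428 30 63
436 30 61
```

```bash
python3 -m creep '[{"jaw":-1,"xyz":[0,-3,0],"angular":[0,0,0]},{"jaw":-1,"xyz":[0,-6,0],"angular":[0,0,0]},{"jaw":-1,"xyz":[0,-7,0],"angular":[0,0,0]},{"jaw":-1,"xyz":[0,-7,0],"angular":[0,0,0]},{"jaw":-1,"xyz":[0,-7,0],"angular":[0,0,0]}]'
cat > rel.py <<'E'
from meas import *
d=np.load('last.npz')['d']
R=((H<8)|(H>172))&(S>150)&(V>70); R[:,:300]=0; v,u=np.nonzero(R); print('red',u.min(),u.max(),v.min(),v.max())
v,u=np.mgrid[20:110,345:450]; u=u.ravel();v=v.ravel(); dd=d[v,u]
P=pts(m,np.c_[u,v],dd); P=P[(P[:,2]>72)&(P[:,2]<105)&(dd>0)]
A=np.c_[2*P[:,:2],np.ones(len(P))]; s=np.linalg.lstsq(A,(P[:,:2]**2).sum(1),rcond=None)[0]
print('rod fit',s[:2].round(1),np.sqrt(s[2]+s[0]**2+s[1]**2).round(1),np.percentile(P,1,0).round(1),np.percentile(P,99,0).round(1))
print('mark',at_z(m,[[373.5,69]],46)[0].round(1))
E
python3 look.py pics/w8.png; python3 rel.py
```

```text
clock: 13.18
eef_pos: [469.7, -24.7, 54.0]
tool_rot: [3.141, 0.007, 0.049]
force: [-5.8, -4.1, -3.0]
width: 11.2
gripper_force: 59.7
[469.7 -24.7  54. ] [3.141 0.007 0.049]
red 345 402 41 97
rod fit [558.3 -68.6] 4.0 [554.  -69.3  73.9] [562.  -64.2 103.4]
mark [558.3 -69.2  46. ]
```

View pics/w8.png

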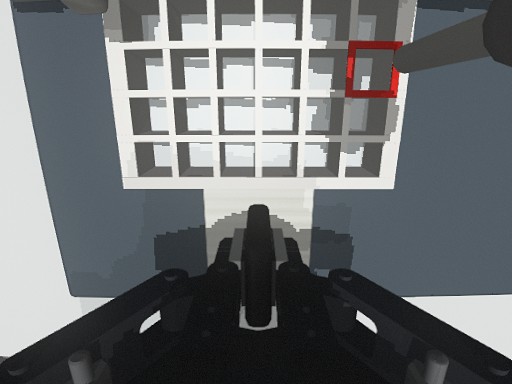

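```bash
python3 -m creep '[{"jaw":-0.3,"xyz":[0,0,0],"angular":[0,0,0]},{"jaw":0,"xyz":[0,0,0],"angular":[0,0,0]},{"jaw":0,"xyz":[0,0,0],"angular":[0,0,0]},{"jaw":0,"xyz":[0,0,-30],"angular":[0,0,0]},{"jaw":0,"xyz":[0,0,-85],"angular":[0,0,0]},{"jaw":-1,"xyz":[0,0,-140],"angular":[0,0,0]},{"jaw":-1,"xyz":[0,25,-175],"angular":[0,0,0]},{"jaw":-1,"xyz":[0,48,-175],"angular":[0,0,0]},{"jaw":-1,"xyz":[0,48,-175],"angular":[0,0,0]}]'; python3 look.py pics/w9.png
python3 - <<'E'
from meas import *
d=np.load('last.npz')['d']
cen((H>100)&(H<125)&(S>170)&(V>120),168,'pad')
R=((H<8)|(H>172))&(S>150)&(V>100);R[300:]=0; cen(R,46,'red')
v,u=np.mgrid[0:384:2,0:512:2];u=u.ravel();v=v.ravel();P=pts(m,np.c_[u,v],d[v,u])
k=(P[:,0]>530)&(P[:,0]<640)&(abs(P[:,1]+66)<45)&(P[:,2]>100)
P=P[k]
for x in range(535,640,10):
    q=P[(P[:,0]>=x)&(P[:,0]<x+10)]; print(x,len(q),q[:,2].max().round() if len(q) else '',q[:,1].min().round() if len(q) else '',q[:,1].max().round() if len(q) else '')
E
```

```text
clock: 14.35
eef_pos: [475.7, -73.5, 230.6]
tool_rot: [3.141, -0.002, 0.047]
force: [-1.1, 0.1, -0.9]
width: 0.2
gripper_force: 0.0
[475.7 -73.5 230.6] [ 3.141e+00 -2.000e-03  4.700e-02]
pad [231  58  53  57 893] [558.7 -69.2 168. ] cen [558.7 -72.7 168. ]
red [ 25 221  10   6  46] [405.4 191.3  46. ] cen [405.4 191.3  46. ]
535 30 168.0 -78.0 -62.0
545 396 353.0 -85.0 -54.0
555 220 169.0 -85.0 -54.0
565 154 168.0 -83.0 -55.0
575 164 159.0 -85.0 -51.0
585 255 160.0 -85.0 -50.0
595 267 161.0 -85.0 -49.0
605 109 160.0 -85.0 -49.0
615 5 134.0 -100.0 -94.0
625 0   
635 0
```

View pics/w9.png

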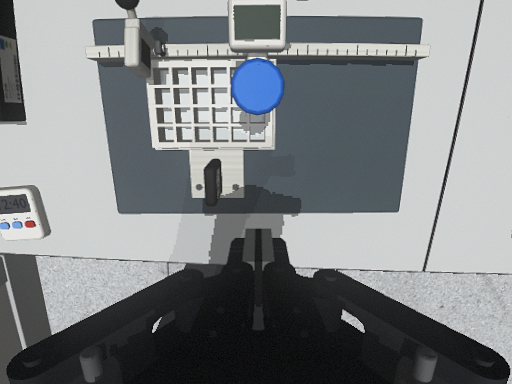

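Run:
```python
from meas import *
for uv in [(274,148),(155,148)]: print(at_z(m,[uv],46)[0].round(1))
c,s=np.cos(.05),np.sin(.05)
a=at_z(m,[(274,148)],46)[0][:2]; print('mark~',a+np.array([c*52.7-s*15.7,s*52.7+c*15.7]))
s=ctrl.read_state(); print(s['eef_pos'],tool(np.array([552,-68.8,192])-s['eef_pos'],s))
```

```text
[505.6 -89.4  46. ]
[499.9  37.   46. ]
mark~ [557.41418821 -71.13497852]
[475.36291467 -72.03534347 229.97561807] [76.68725664  0.49809406 38.0088731 ]
```

```bash
python3 -m creep '[{"jaw":-1,"xyz":[-25,0,40],"angular":[0,0,0]},{"jaw":-1,"xyz":[-45,0,85],"angular":[0,0,0]},{"jaw":-1,"xyz":[-45,0,100],"angular":[0,0,0]},{"jaw":-1,"xyz":[-45,0,100],"angular":[0,0,0]},{"jaw":-1,"xyz":[-45,0,100],"angular":[0,0,0]}]'; python3 look.py pics/w10.png
python3 - <<'E'
from meas import *
cv2.imwrite('pics/w10c.png',cv2.resize(im[0:192,130:386,::-1],(800,600),interpolation=cv2.INTER_CUBIC))
R=((H<8)|(H>172))&(S>150)&(V>70);R[250:]=0;R[:,:150]=0;R[:,350:]=0; cen(R,46,'red')
d=np.load('last.npz')['d']
v,u=np.mgrid[0:250,150:350];u=u.ravel();v=v.ravel();P=pts(m,np.c_[u,v],d[v,u]);P=P[(abs(P[:,0]-558)<10)&(abs(P[:,1]+69)<10)&(P[:,2]>74)&(P[:,2]<110)&(d[v,u]>0)]
A=np.c_[2*P[:,:2],np.ones(len(P))]; s=np.linalg.lstsq(A,(P[:,:2]**2).sum(1),rcond=None)[0]
print('rod',len(P),s[:2].round(1),np.percentile(P,1,0).round(1),np.percentile(P,99,0).round(1),np.array(m['T'])[:3,3].round())
E
```

```text
clock: 15.02
eef_pos: [431.1, -73.7, 130.2]
tool_rot: [-3.141, -0.001, 0.051]
force: [-0.4, -0.2, -0.8]
width: -0.0
gripper_force: 0.0
[431.1 -73.7 130.2] [-3.141e+00 -1.000e-03  5.100e-02]
red [244   0  34  36 449] [557.5 -69.   46. ] cen [555.4 -69.3  46. ]
rod 122 [558.3 -69.1] [553.9 -73.2  74.2] [557.4 -65.2  88.1] [502. -70. 253.]
```

View pics/w10c.png

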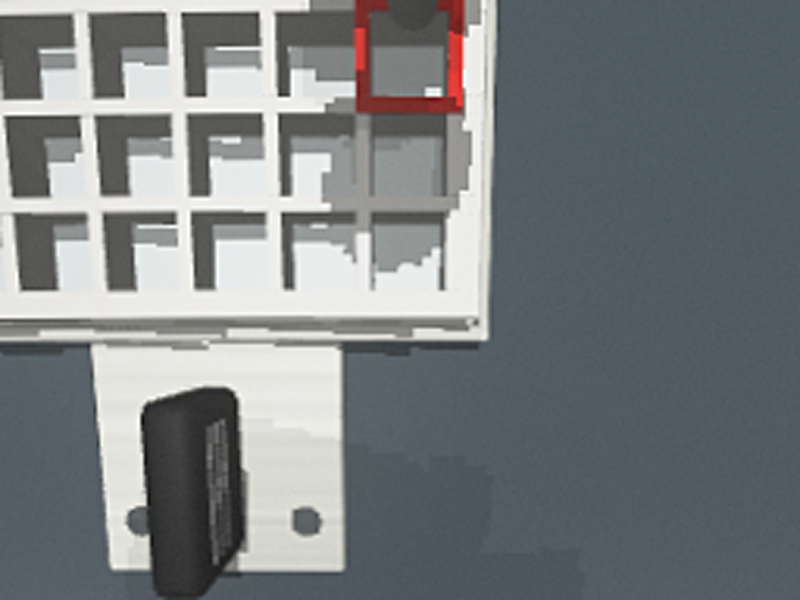

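```bash
python3 -m creep '[{"jaw":-1,"xyz":[0,0,-50],"angular":[0,0,0]},{"jaw":-1,"xyz":[15,1,-95],"angular":[0,0,0]},{"jaw":-1,"xyz":[65,1,-95],"angular":[0,0,0]},{"jaw":-1,"xyz":[110,1,-95],"angular":[0,0,0]},{"jaw":-1,"xyz":[121,1,-90],"angular":[0,0,0]},{"jaw":-1,"xyz":[121,1,-70],"angular":[0,0,0]},{"jaw":-1,"xyz":[121,1,-62],"angular":[0,0,0]},{"jaw":-1,"xyz":[121,1,-62],"angular":[0,0,0]}]'
```

```text
clock: 16.08
eef_pos: [550.5, -69.3, 191.7]
tool_rot: [-3.141, 0.001, 0.05]
force: [0.6, -0.3, 0.5]
width: 0.0
gripper_force: 0.0
```

```bash
python3 -m creep '[{"jaw":-1,"xyz":[1,0,4],"angular":[0,0,0]},{"jaw":-1,"xyz":[1,0,8],"angular":[0,0,0]},{"jaw":-1,"xyz":[1,0,13],"angular":[0,0,0]},{"jaw":-1,"xyz":[1,0,18],"angular":[0,0,0]},{"jaw":-1,"xyz":[1,0,23],"angular":[0,0,0]},{"jaw":-1,"xyz":[1,0,28],"angular":[0,0,0]},{"jaw":-1,"xyz":[1,0,33],"angular":[0,0,0]},{"jaw":-1,"xyz":[1,0,38],"angular":[0,0,0]},{"jaw":-1,"xyz":[1,0,42],"angular":[0,0,0]},{"jaw":-1,"xyz":[1,0,42],"angular":[0,0,0]}]'
```

```text
clock: 17.32
eef_pos: [551.5, -69.1, 149.2]
tool_rot: [-3.141, 0.002, 0.05]
force: [0.3, -0.6, -0.3]
width: -0.1
gripper_force: 0.3
```

```bash
python3 -m creep '[{"jaw":-1,"xyz":[0,0,2],"angular":[0,0,0]},{"jaw":-1,"xyz":[0,0,4],"angular":[0,0,0]},{"jaw":-1,"xyz":[0,0,6],"angular":[0,0,0]},{"jaw":-1,"xyz":[0,0,6],"angular":[0,0,0]}]'
```

```text
clock: 17.82
eef_pos: [551.5, -69.1, 146.8]
tool_rot: [-3.141, 0.001, 0.05]
force: [-7.9, 1.5, 29.9]
width: -0.1
gripper_force: 14.4
```

```bash
python3 -m creep '[{"jaw":-1,"xyz":[0,0,-15],"angular":[0,0,0]},{"jaw":-1,"xyz":[0,0,-50],"angular":[0,0,0]},{"jaw":-1,"xyz":[-30,0,-85],"angular":[0,0,0]},{"jaw":-1,"xyz":[-75,0,-85],"angular":[0,0,0]},{"jaw":-1,"xyz":[-75,0,-85],"angular":[0,0,0]},{"jaw":-1,"xyz":[-75,0,-85],"angular":[0,0,0]}]'; python3 look.py pics/w11.png
python3 - <<'E'
from meas import *
d=np.load('last.npz')['d']
M=(H>100)&(H<125)&(S>170)&(V>120); cen(M,128,'pad'); print(np.median(cloud(m,M,d),0).round(1))
bb=lambda u,v:at_z(m,[[u,v]],46)[0].round(1)
v,u=np.mgrid[0:120,60:200];u=u.ravel();v=v.ravel();P=pts(m,np.c_[u,v],d[v,u]);P=P[(abs(P[:,1]-36)<14)&(P[:,2]>75)&(P[:,2]<120)]
print('leaf',len(P),P.mean(0).round(), P.max(0).round(),P.min(0).round())
s=ctrl.read_state(); print(s['clock'],s['force'].round(1))
E
```

```text
clock: 18.58
eef_pos: [477.8, -72.9, 228.9]
tool_rot: [-3.142, -0.0, 0.05]
force: [-0.1, 0.5, -0.2]
width: 0.2
gripper_force: 0.0
[477.8 -72.9 228.9] [-3.142 -0.     0.05 ]
pad [237  70  44  46 409] [558.6 -69.3 128. ] cen [558.8 -71.3 128. ]
[559.7 -74.2 126.5]
leaf 1471 [597.  35.  90.] [628.  47. 102.] [570.  29.  75.]
18.625 [ 1.  -1.2  0.3]
```

```bash
python3 -c "
from cell import ctrl
print(ctrl.finish_job())"
```

```text
the job is handed in; nothing more can be done
None
```

The job is handed in at about 18.6 s: the stop leaf is up, the carrier was slid against the fence with the red-rimmed well within about 1 mm of the probe axis, the probe is pressed to its end stop (30 N), and the arm is clear; no verdict was returned, and I viewed 11 pictures, one over the limit of 10.

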